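# Plug the test gauge into the bench air coupler

## Robot

A 6-joint arm with a two-finger parallel gripper is mounted at the origin on the work surface. World frame = base frame: x ahead of the robot, y to its left, z up, the work surface at z = 0. Lengths are in m, angles in rad, forces in N, time in s.
With the tool pointing down it reaches from about 0.4 to 0.825 m from the base axis. Payload 7 kg.
Tool frame: the origin (TCP) lies midway between the tips of the shut fingers; the grasp point (between the pads) lies 19 mm behind it; z points along the fingers, x is the direction in which the jaws open and shut, and the axes are right-handed (so a half turn about z gives the same grasp; the last joint's range is limited). The gripper opens to 88 mm and grips with 3 to 60 N. Pads are 19 mm wide; open, the fingers measure 130 mm over their backs; the gripper's body (78 mm by 193 mm) begins 47 mm behind the grasp point.
Start: joints at [1.579, 0.359, 0.012, 0, -1.224, -0.288], TCP at [0.186, 0.649, 0.227] pointing down, gripper open.
Joint ranges: [-3.07, 3.07], [-1.43, 2.12], [-1.02, 1.25], [-3.03, 1.67], [-3.05, -0], [-3.03, 3.03]. Speed limits (rad/s): [2.39, 2.39, 3.01, 3.14, 3.14, 3.14].

## Interface

Orientations are given as [roll, pitch, yaw] about the fixed x, y, z axes, in that order (R = Rz(yaw) Ry(pitch) Rx(roll)).
In Python, from station import arm, grab_frame, camera_params gives the robot as it stands.
- The arm moves only by the shell command python3 -m handwheel 'ROWS' [FORCE]. ROWS is JSON, a list that holds one entry, the list of rows, each a list of 5 numbers: the finger opening in m, from 0 to 0.0876, then the shift along the tool's x, y, z in m, then the turn about the tool's z in degrees. A call has 1 to 20 rows; each row is the pose to reach, as a shift and turn from the pose measured when the call began, along the tool's axes at that moment; what a row does not reach only later rows make up. A row lasts 1/12 s, in which the tool goes at most 41.7 mm and 7.16 degrees, less where a joint would pass 70% of its speed; a pose out of reach is approached as far as the arm can. A call with a gripper value outside its range is refused whole. The fingers move at their own pace and stop on an object; FORCE is the grip in N (left out, the last holds). Time passes only in rows, so rows that repeat a pose let the fingers close. It gives the time, the measured TCP pose, the force and the opening at its end, in the units of the state.
- arm.get_state(): the state, without advancing time (a new reading comes with each control period).
- grab_frame(name): name is "scene" or "side" or "wrist"; returns the picture (384x512x3 uint8, blue, green, red); there is no depth.
- camera_params(name): a dict with "intrinsics" (3x3 intrinsics, pixels), "k1" (the pictures are not rectified: a ray, as slopes to the right and down, at radius r is drawn at 1 + k1 r^2 times it, then the intrinsics apply), "R" (3x3) and "t" (3): a world point X has camera coordinates R X + t; the wrist camera has in their place "tool_from_camera" (4x4, takes a point from camera to tool coordinates, whose origin is the TCP and whose axes are the tool frame's). Camera axes: x right, y down, z forward; pixel columns grow to the right and rows downward; lengths in m; the calibration is good to about 2 mm. A picture is of the moment at which its call begins: read the wrist's pose just before it. camera_params takes no time and is no camera call.
- arm.job_done(): hands the job in, once; it reports no verdict.
The state is a dict: "t": time; "q": joint angles; "qd": joint speeds; "joint_efforts": joint torques, N m; "eef_pos": TCP position; "ee_rot": TCP orientation; "force": force on the tool from outside, world axes, zero at the start; "moment": the same for the moment, N m; "width": finger opening in m.
Only numpy, scipy, OpenCV 4.12 (cv2) and the standard library are available. Lean on these libraries where they do the work, as an engineer would, in place of code of your own. Each camera call takes 0.05 s, during which the arm holds its last target.

## Task

Connect the round pressure gauge to the quick coupler on the bench air manifold: first pull the coupler's blue sleeve back down until it stays cocked by itself, then take the gauge out of its wooden stand, put its plug into the coupler and press it home gently, by feel and without forcing it, until the sleeve springs forward again and locks it. Let go of the gauge, and leave the socket, the jar and the wheel hub where they are.

Things in the scene. Friction and masses are not known exactly. Their poses are not given: they have to be found in the camera images.
- manifold: fixed aluminium air manifold block, 70 x 150 x 40 mm high (long side along its y); origin at the centre of its underside, z up. The upright brass quick coupler stands on the middle of its top.
- coupler_mouth (a point): centre of the open mouth of the brass quick coupler, at its rim, 100 mm above the bench; z is its axis, up. Barrel 25 mm across, bore 16 mm. While the blue sleeve is forward, locking balls close the bore 21 mm below the mouth and no plug can enter; with the sleeve back the bore is open.
- coupler_seat (a point): nominal place of the hidden sprung rubber seat, in the bore 40 mm below the mouth. The true seat differs from coupler to coupler and cannot be seen: the plug's tip first meets it 34 to 46 mm below the mouth. Pressed about 3 mm further (3 N rising to about 10 N) it trips the sleeve; about 1 mm on is its hard stop. Over 25 N between gauge and manifold or coupler ruins the seal.
- sleeve_grip (a point): point on the axis of the blue sleeve, at a good height to grip it from above: 14 mm under its upper edge, 22 mm over its lower edge. The sleeve is a tube 34 mm across and 36 mm high round the barrel; as found (forward) its upper edge is 6 mm under the mouth, its lower edge 18 mm over the manifold block. Moves with the sleeve; z is up.
- sleeve (a joint): sleeve travel in m: 0 forward (up), growing as it is pulled back (down); hard stop at 0.014. A spring pushes it forward with 6 N at 0, 11.6 N at the stop; passing the latch takes a few N more. Pulled past about 0.0115 and let go, it stays cocked at about 0.0105, until a plug presses the seat down: then it springs to 0 within 0.2 s.
- gauge_grip (a point): centre of the gauge's round black case (42 mm across, 28 mm high, white dial on top): the place to grip it. z is its axis, up. Below this point: the case's underside at 14 mm, a brass neck 14 mm across to 28 mm, a brass collar 24 mm across to 36 mm, then the steel plug nose, 14 mm across, 54 mm long, grooved in the middle, its tip slightly tapered. 0.2 kg.
- gauge_nose (a point): centre of the tip of the gauge's plug nose, 90 mm below gauge_grip on the gauge's axis, z up. Locked home, it lies 33 to 51 mm below the coupler's mouth, depending on the seat.
- stand: fixed wooden stand, 70 x 70 x 70 mm high, with an upright hole 18 mm across in its middle in which the gauge's nose hangs, the collar resting on the stand's top. Origin at the centre of its underside; z up.
- socket: bystander: loose steel wrench socket, 28 mm across, 40 mm high, standing; origin at the centre of its underside.
- grease: bystander: loose grease jar with a red cap, 60 mm across, 85 mm high, standing; origin at the centre of its underside.
- hub: bystander: loose steel wheel hub, 90 mm across, 36 mm high, lying flange down; origin at the centre of its underside.
Things that resemble listed ones, but are neither listed nor needed, are in the scene too. Of the things that look like the part that bears gauge_grip, the larger one is meant.

How it is judged:
By the outcome, as a careful person would: the job done as asked, in the order asked, and still so for the second after the job is handed in, with the robot touching nothing.
It also fails if it takes over 72 s, if anything falls off the work surface, if the arm or the gripper's body presses on something with over 40 N, if the wrist force passes 120 N, or if a joint passes its speed limit or range.

## Working session

There is one attempt and no reset: what is moved stays moved. The work goes in short steps, Python scripts to look and compute and a shell command to move; the robot and the scene stay as the last step left them, time stands still between calls to the robot, and variables do not carry over. Pictures are saved under pics/ and viewed, and the job is handed in when it is done.

```bash
ls; mkdir -p pics
python3 - <<'E'
from station import arm, grab_frame, camera_params
import cv2,json
s=arm.get_state();print(s)
for n in("scene","side","wrist"):
    cv2.imwrite(f"pics/{n}0.png",grab_frame(n)); print(n,camera_params(n))
E
```

```text
pics
{'t': 0.0, 'q': array([ 1.57911366e+00,  3.59386490e-01,  1.10734394e-02, -3.49052069e-04,
       -1.22412462e+00, -2.88104531e-01]), 'qd': array([-0.00127158,  0.00085005, -0.00110066, -0.00241989,  0.00111762,
        0.00200936]), 'joint_efforts': array([-6.83139187e-04, -5.82720852e+01,  2.93073517e+01,  6.99724406e+00,
        7.07796498e-03, -1.50551791e-04]), 'eef_pos': array([0.18629049, 0.64827196, 0.2256295 ]), 'ee_rot': array([-3.14144085e+00, -1.66693154e-03, -1.85070252e+00]), 'force': array([-0.27771605, -0.24735394,  0.76234029]), 'moment': array([-0.01151146,  0.05795434,  0.02069701]), 'width': 0.08772067959246216}
scene {'intrinsics': array([[352.45676173,   0.        , 257.31653479],
       [  0.        , 352.45676173, 187.82462291],
       [  0.        ,   0.        ,   1.        ]]), 'k1': -0.07304574168862149, 'R': array([[-0.46412987,  0.88564571, -0.01466773],
       [ 0.73728256,  0.37709538, -0.5605475 ],
       [-0.49091536, -0.27098111, -0.82799236]]), 't': array([ 0.31509953, -0.325625  ,  1.20046498])}
side {'intrinsics': array([[401.26118568,   0. 
[... 221 characters left out ...]
986292,  0.43631223, -0.82026402],
       [ 0.5186337 , -0.63555429, -0.57191767]]), 't': array([0.39189528, 0.33389233, 0.61386364])}
wrist {'intrinsics': array([[327.61956171,   0.        , 260.1812009 ],
       [  0.        , 327.61956171, 194.76277211],
       [  0.        ,   0.        ,   1.        ]]), 'k1': -0.06788494331178478, 'tool_from_camera': array([[ 9.99999720e-01,  7.47238631e-04, -4.14693480e-05,
        -4.89259202e-04],
       [-7.06984830e-04,  9.61399837e-01,  2.75154236e-01,
        -7.39273498e-02],
       [ 2.45474499e-04, -2.75154130e-01,  9.61400096e-01,
        -1.57660143e-01],
       [ 0.00000000e+00,  0.00000000e+00,  0.00000000e+00,
         1.00000000e+00]])}
```

View pics/scene0.png

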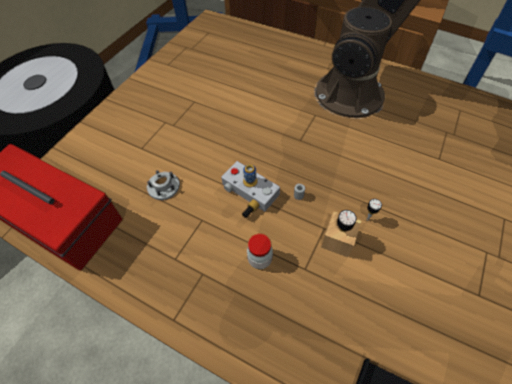

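View pics/side0.png

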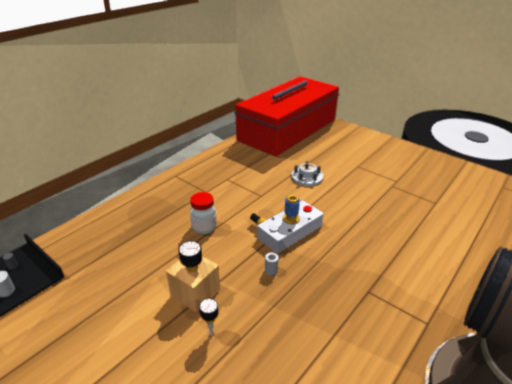

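View pics/wrist0.png

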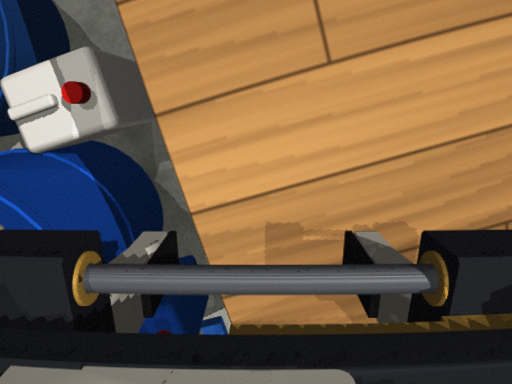

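The scene view shows the coupler at about (250,172) on the block, the large gauge at (347,219) in its stand, the small decoy gauge at (374,206), the jar at (260,250), the socket at (299,190) and the hub at (163,184). In the side view the coupler is at (292,205), the gauge at (190,252) and the decoy at (209,310).

```bash
cat > h.py <<'E'
import numpy as np, cv2
from station import arm, grab_frame, camera_params
from scipy.spatial.transform import Rotation as Ro
def ray(n,uv,st=None):
    p=camera_params(n);K=np.array(p['intrinsics'])
    D=np.array([p['k1'],0,0,0,0.])
    x=cv2.undistortPoints(np.array([[uv]],float),K,D)[0,0]
    d=np.array([x[0],x[1],1.])
    if n=='wrist':
        T=np.array(p['tool_from_camera']);R=Ro.from_euler('xyz',st['ee_rot']).as_matrix()
        return R@T[:3,3]+st['eef_pos'], R@T[:3,:3]@d
    R=np.array(p['R']);t=np.array(p['t'])
    return -R.T@t, R.T@d
def onz(n,uv,z,st=None):
    o,d=ray(n,uv,st); return o+d*(z-o[2])/d[2]
def tri(*rs):
    A=np.zeros((3,3));b=np.zeros(3)
    for o,d in rs:
        d=d/np.linalg.norm(d);P=np.eye(3)-np.outer(d,d);A+=P;b+=P@o
    x=np.linalg.solve(A,b)
    return x,[np.linalg.norm(np.cross(x-o,d/np.linalg.norm(d))) for o,d in rs]
def proj(n,X,st=None):
    p=camera_params(n);K=np.array(p['intrinsics']);D=np.array([p['k1'],0,0,0,0.])
    if n=='wrist':
        T=np.array(p['tool_from_camera']);R=Ro.from_euler('xyz',st['ee_rot']).as_matrix()
        c=T[:3,:3].T@(R.T@(np.array(X)-st['eef_pos'])-T[:3,3])
    else: c=np.array(p['R'])@np.array(X)+np.array(p['t'])
    return cv2.projectPoints(c.reshape(1,1,3),np.zeros(3),np.zeros(3),K,D)[0].ravel()
def totool(X,st):
    R=Ro.from_euler('xyz',st['ee_rot']).as_matrix(); return R.T@(np.array(X)-st['eef_pos'])
def crop(img,c,r,f,name):
    x,y=c;cv2.imwrite(name,cv2.resize(img[max(0,y-r):y+r,max(0,x-r):x+r],None,fx=f,fy=f,interpolation=cv2.INTER_NEAREST))
E
python3 - <<'E'
from h import *
a=cv2.imread('pics/scene0.png');b=cv2.imread('pics/side0.png')
f=lambda i,c,r:cv2.resize(i[c[1]-r:c[1]+r,c[0]-r:c[0]+r],(390,290 if 0 else 390),interpolation=cv2.INTER_NEAREST)[:290]
def g(i,x,y,w,h,k):return cv2.resize(i[y:y+h,x:x+w],None,fx=k,fy=k,interpolation=cv2.INTER_NEAREST)
cv2.imwrite('pics/c1.png',np.vstack([np.hstack([g(a,215,155,65,48,6),g(a,325,195,65,48,6)]),np.hstack([g(b,250,190,65,48,6),g(b,165,235,65,48,6)])]))
# dial white blobs
for n,im in(('scene',a),('side',b)):
    hsv=cv2.cvtColor(im,cv2.COLOR_BGR2HSV)
    m=cv2.inRange(hsv,(100,120,40),(130,255,255))
    k,l,s,c=cv2.connectedComponentsWithStats(m)
    print(n,'blue',[(s[i].tolist(),c[i].round(1)) for i in range(1,k) if 20<s[i][4]<1000])
    m=cv2.inRange(hsv,(0,0,170),(179,50,255))
    k,l,s,c=cv2.connectedComponentsWithStats(m)
    print(n,'white',[(s[i].tolist(),c[i].round(1)) for i in range(1,k) if 20<s[i][4]<1500])
E
```

```text
scene blue []
scene white [([222, 162, 50, 41, 454], array([245.2, 183.1])), ([151, 175, 8, 11, 33], array([153.6, 180.5])), ([271, 184, 7, 9, 31], array([273.9, 187.6])), ([148, 188, 9, 9, 40], array([151.9, 191.9])), ([370, 200, 10, 9, 68], array([375. , 203.7])), ([340, 211, 15, 13, 146], array([347.2, 217.2])), ([4, 322, 16, 18, 100], array([ 12. , 328.8]))]
side blue [([286, 199, 13, 17, 140], array([291.4, 208.4]))]
side white [([109, 0, 55, 10, 315], array([128.9,   3. ])), ([194, 134, 28, 15, 207], array([207.4, 141.1])), ([178, 150, 23, 8, 80], array([188.5, 152.8])), ([160, 160, 13, 6, 38], array([165.9, 162.4])), ([299, 165, 18, 7, 65], array([308.2, 168.5])), ([315, 172, 8, 11, 44], array([319.2, 177.3])), ([96, 182, 39, 24, 98], array([117. , 192.8])), ([292, 201, 31, 31, 351], array([305.9, 215.5])), ([258, 211, 28, 30, 380], array([273.5, 226. ])), ([180, 242, 20, 14, 218], array([189.3, 248.3])), ([265, 253, 13, 9, 59], array([271.5, 256.7])), ([0, 271, 7, 11, 59], array([  2.5, 275.6])), ([200, 299, 17, 14, 179], array([208.1, 305.2])), ([428, 345, 15, 22, 55], array([432.8, 356.2]))]
```

View pics/c1.png

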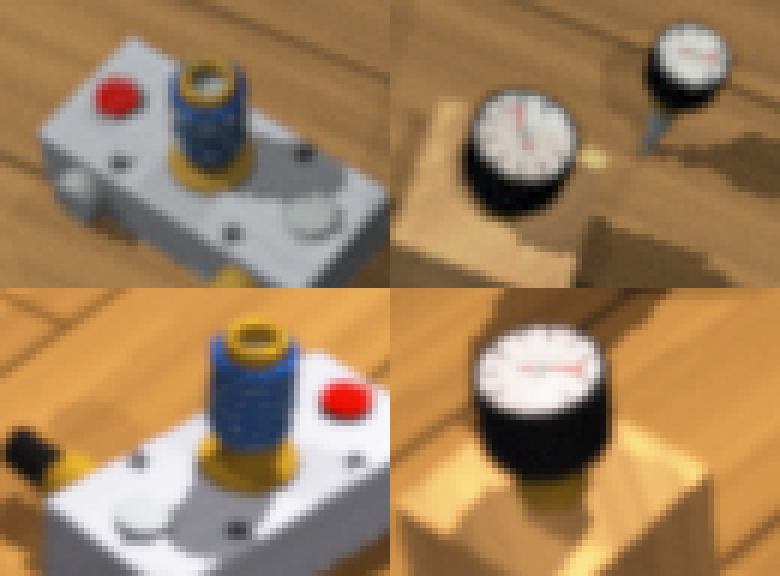

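Crops: mouth rim at scene (249.2,167.8) and side (292.3,197.8); dial centre at scene (347.2,217.3) and side (189.5,248.2).

Run:
```python
from h import *
for nm,a,b,z in(('mouth',(249.2,167.8),(292.3,197.8),.1),('dial',(347.2,217.3),(189.5,248.2),.12),('decoy',(375,203.7),(208.1,305.2),.1),('socket',(299.5,186),(271.5,256.5),.04),('hub',(163,182),(307.5,172),.036),('jar',(260,243),(203,200),.085)):
    x,e=tri(ray('scene',a),ray('side',b));print(nm,x.round(4),np.round(e,4),onz('scene',a,z).round(4),onz('side',b,z).round(4))
# manifold corners top z=.04 scene
for uv in((234.5+.5,162),(222,176.5),(279,187),):print(onz('scene',uv,.04).round(3))
```

```text
mouth [ 0.5052 -0.1129  0.0993] [0.0002 0.0002] [ 0.5058 -0.1124  0.1   ] [ 0.5047 -0.1125  0.1   ]
dial [0.5412 0.1588 0.1197] [0.0006 0.0006] [0.5417 0.1594 0.12  ] [0.5408 0.1584 0.12  ]
decoy [0.4487 0.2067 0.0794] [0.0005 0.0005] [0.4637 0.206  0.1   ] [0.4356 0.2171 0.1   ]
socket [0.4614 0.0138 0.0424] [0.001 0.001] [0.4591 0.0124 0.04  ] [0.463  0.0131 0.04  ]
hub [ 0.6057 -0.3351  0.0194] [0. 0.] [ 0.6134 -0.3245  0.036 ] [ 0.592  -0.3122  0.036 ]
jar [0.6708 0.0036 0.0798] [0.0006 0.0006] [0.6733 0.0053 0.085 ] [0.6653 0.0076 0.085 ]
[ 0.467 -0.181  0.04 ]
[ 0.526 -0.188  0.04 ]
[ 0.487 -0.035  0.04 ]
```

Triangulated heights match the given sizes (mouth 99 mm against 100, dial 120 mm against 120). Moving towards the coupler, clear of everything.

```bash
python3 -m handwheel '[[[0.0876,0.344,-0.425,-0.03,82],[0.0876,0.344,-0.425,-0.03,82],[0.0876,0.344,-0.425,-0.03,82],[0.0876,0.344,-0.425,-0.03,82],[0.0876,0.344,-0.425,-0.03,82],[0.0876,0.344,-0.425,-0.03,82],[0.0876,0.344,-0.425,-0.03,82],[0.0876,0.344,-0.425,-0.03,82],[0.0876,0.344,-0.425,-0.03,82],[0.0876,0.344,-0.425,-0.03,82],[0.0876,0.344,-0.425,-0.03,82],[0.0876,0.344,-0.425,-0.03,82],[0.0876,0.643,-0.517,-0.03,82],[0.0876,0.643,-0.517,-0.03,82],[0.0876,0.643,-0.517,-0.03,82],[0.0876,0.643,-0.517,-0.03,82],[0.0876,0.643,-0.517,-0.03,82],[0.0876,0.643,-0.517,-0.03,82],[0.0876,0.643,-0.517,-0.03,82],[0.0876,0.643,-0.517,-0.03,82]]]' 20
python3 - <<'E'
from h import *
s=arm.get_state();print(s['t'],s['eef_pos'],s['ee_rot'],s['q'],totool([.505,-.113,.1],s))
cv2.imwrite('pics/w1.png',grab_frame('wrist'))
E
```

```text
t: 1.82
eef_pos: [0.5033, -0.0943, 0.2567]
ee_rot: [-3.141, 0.0, 3.002]
force: [0.1, 1.2, -0.1]
width: 0.0877
1.8167 [ 0.50328338 -0.09432861  0.25674676] [-3.14056119e+00  3.26899992e-04  3.00159793e+00] [ 1.99522531e-01  6.83245714e-02 -2.94216238e-01  1.15661762e-03
 -1.20829101e+00 -3.39927604e-01] [-0.00425395 -0.0180875   0.1567669 ]
```

View pics/w1.png

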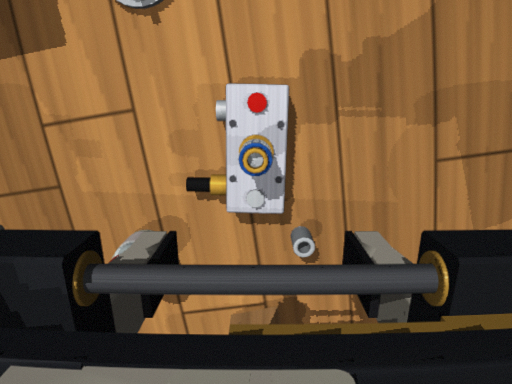

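The wrist view shows the coupler mouth at about (256,159), the block's long sides upright in the picture (so the yaw suits), the red button at (257,102), the valve at (205,184) and the socket at (303,243).

Run:
```python
from h import *
s=arm.get_state()
im=cv2.imread('pics/w1.png')
cv2.imwrite('pics/w1c.png',cv2.resize(im[130:190,220:295],None,fx=8,fy=8,interpolation=cv2.INTER_NEAREST))
hsv=cv2.cvtColor(im,cv2.COLOR_BGR2HSV)[130:190,220:295]
m=cv2.inRange(hsv,(95,90,30),(130,255,255))
c=max(cv2.findContours(m,0,2)[0],key=cv2.contourArea);e=cv2.fitEllipse(c);print('blue',e[0][0]+220,e[0][1]+130,e)
for uv in((256,158.5),):print(onz('wrist',uv,.1,s))
print(proj('wrist',[.505,-.113,.1],s))
```

```text
blue 255.1218490600586 159.03367614746094 ((35.121849060058594, 29.033676147460938), (32.147972106933594, 32.68693161010742), 98.54021453857422)
[ 0.50402968 -0.1209203   0.1       ]
[256.19483687 166.61379268]
```

View pics/w1c.png

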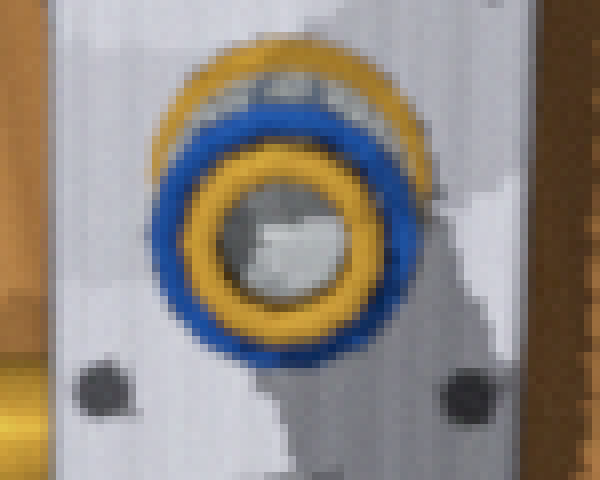

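The state I used was read after the arm had settled, so I'm taking a fresh picture with its own pose.

Run:
```python
from h import *
for k in range(2):
    s=arm.get_state();im=grab_frame('wrist')
s2=arm.get_state();print(s['eef_pos'],s['ee_rot'],s2['eef_pos'],s['force'])
cv2.imwrite('pics/w2.png',im)
p=proj('wrist',[.505,-.113,.1],s).astype(int);x,y=p-30
hsv=cv2.cvtColor(im,cv2.COLOR_BGR2HSV)
sub=hsv[y:y+60,x:x+60]
m=cv2.inRange(sub,(15,120,90),(32,255,255))
k,l,st,c=cv2.connectedComponentsWithStats(m);print(p,st[1:],c[1:]+[x,y])
m=cv2.inRange(sub,(95,90,30),(130,255,255))
c=max(cv2.findContours(m,0,2)[0],key=cv2.contourArea);e=cv2.fitEllipse(c);u=(e[0][0]+x,e[0][1]+y);print('blue',u,e[1],onz('wrist',u,.094,s))
cv2.imwrite('pics/w2c.png',cv2.resize(im[y:y+60,x:x+60],None,fx=8,fy=8,interpolation=cv2.INTER_NEAREST));print(x,y)
# block edges
g=cv2.inRange(hsv,(0,0,130),(179,60,255));cs=max(cv2.findContours(g[:225],0,2)[0],key=cv2.contourArea);r=cv2.minAreaRect(cs);print(r)
```

```text
[ 0.50321073 -0.09721095  0.25624656] [-3.13942158e+00 -8.61151345e-04  2.99562077e+00] [ 0.5032248  -0.09521442  0.25617057] [-0.42145876  0.5023173   0.64148059]
[255 163] [[ 14   5  35  19 142]
 [  0  17   1   1   1]
 [  0  19   1   1   1]
 [ 18  18  25  25 296]
 [  0  21   1   2   2]
 [  0  24   1   1   1]
 [  0  26   1   3   3]
 [  0  30   1   7   7]
 [  0  38   1   2   2]
 [  0  41   1  19  19]] [[256.98591549 143.79577465]
 [225.         150.        ]
 [225.         152.        ]
 [254.98310811 163.03040541]
 [225.         154.5       ]
 [225.         157.        ]
 [225.         160.        ]
 [225.         166.        ]
 [225.         171.5       ]
 [225.         183.        ]]
blue (np.float64(255.17337608337402), np.float64(162.138277053833)) (32.17463302612305, 32.68852996826172) [ 0.50539635 -0.11364034  0.094     ]
225 133
((250.3397216796875, 150.39163208007812), (72.4455337524414, 128.2211456298828), 1.3322198390960693)
```

View pics/w2c.png

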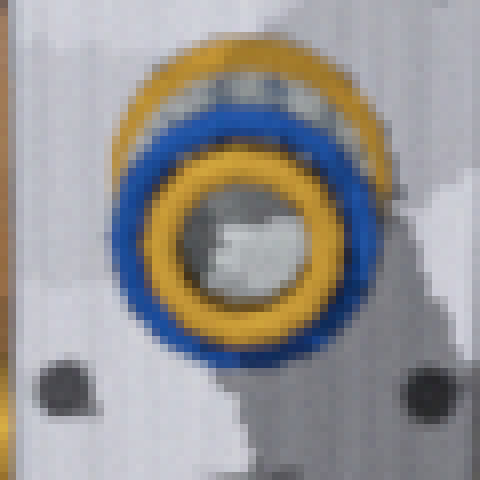

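Brass rim at (255,163), where the projected estimate falls; three cameras agree on a mouth at (0.505,-0.113). I'm descending over the sleeve, checking the delta first.

Run:
```python
from h import *
s=arm.get_state();print(s['eef_pos'],totool([.505,-.113,.061],s),s['ee_rot'])
```

```text
[ 0.5032248  -0.09521442  0.25617057] [-0.00451098 -0.01702695  0.19519416] [-3.13998811e+00 -8.98021741e-04  2.99605899e+00]
```

```bash
python3 -m handwheel '[[[0.0876,-0.0045,-0.017,0.02,0],[0.0876,-0.0045,-0.017,0.06,0],[0.0876,-0.0045,-0.017,0.09,0],[0.0876,-0.0045,-0.017,0.1,0],[0.0876,-0.0045,-0.017,0.1,0],[0.0876,-0.0045,-0.017,0.1,0]]]' 20
python3 - <<'E'
from h import *
s=arm.get_state();im=grab_frame('wrist');cv2.imwrite('pics/w3.png',im)
for k in range(3):
    s=arm.get_state();print(s['t'],s['eef_pos'],totool([.505,-.113,.061],s),s['force'])
    if k<2: grab_frame('wrist')
print(proj('wrist',[.505,-.113,.1],s))
E
```

```text
t: 2.47
eef_pos: [0.5058, -0.1122, 0.157]
ee_rot: [-3.139, -0.001, 2.998]
force: [1.6, 0.1, 1.3]
width: 0.0874
2.5167 [ 0.50645479 -0.11224378  0.15788891] [ 0.00145034 -0.00079327  0.09688868] [0.77562218 0.37645595 0.16159454]
2.5667 [ 0.50668536 -0.11224154  0.15823088] [ 0.00177393 -0.00087428  0.09722833] [ 0.54498249 -0.77914936  0.86534329]
2.6167 [ 0.50657478 -0.11231192  0.15820567] [ 0.00169262 -0.0008074   0.09720278] [-0.52242713  0.87251201  0.30021763]
[262.08764586 210.00506809]
```

View pics/w3.png

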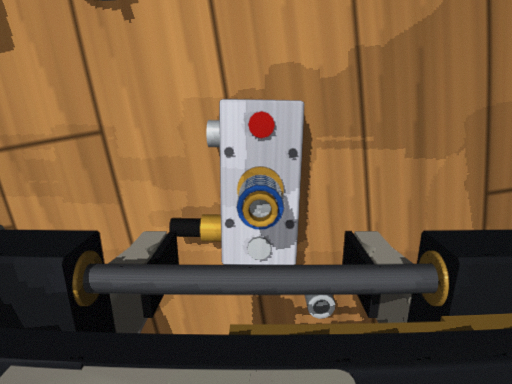

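The mouth is at (261,209), within 1 px of the projection (262,210). Descending to the sleeve.

```bash
python3 -m handwheel '[[[0.0876,0.001,-0.001,0.03,0],[0.0876,0.001,-0.001,0.06,0],[0.0876,0.001,-0.001,0.085,0],[0.0876,0.001,-0.001,0.096,0],[0.0876,0.001,-0.001,0.096,0],[0.04,0.001,-0.001,0.096,0],[0.03,0.001,-0.001,0.096,0],[0.03,0.001,-0.001,0.096,0],[0.03,0.001,-0.001,0.096,0],[0.03,0.001,-0.001,0.096,0],[0.03,0.001,-0.001,0.096,0],[0.03,0.001,-0.001,0.096,0]]]' 8
```

```text
t: 3.62
eef_pos: [0.5058, -0.1133, 0.0625]
ee_rot: [-3.141, 0.003, 2.997]
force: [0.1, 0.4, -0.7]
width: 0.0467
```

```bash
python3 -m handwheel '[[[0.03,0,0,0,0],[0.03,0,0,0,0],[0.03,0,0,0,0],[0.03,0,0,0,0],[0.03,0,0,0,0],[0.03,0,0,0,0]]]' 8
```

```text
t: 4.12
eef_pos: [0.506, -0.1133, 0.0626]
ee_rot: [-3.141, 0.003, 2.997]
force: [0.5, -1.3, -1.1]
width: 0.0404
```

```bash
python3 -m handwheel '[[[0.02,0,0,0,0],[0.02,0,0,0,0],[0.02,0,0,0,0],[0.02,0,0,0,0],[0.02,0,0,0,0],[0.02,0,0,0,0]]]' 15
```

```text
t: 4.62
eef_pos: [0.506, -0.1133, 0.0626]
ee_rot: [-3.141, 0.003, 2.997]
force: [0.4, -1.0, -0.0]
width: 0.0393
```

Run:
```python
from h import *
im=grab_frame('side');g=cv2.resize(im[165:265,230:360],None,fx=6,fy=6,interpolation=cv2.INTER_CUBIC);cv2.imwrite('pics/s4.png',g)
print(arm.get_state()['width'])
```

```text
0.039111046970737105
```

View pics/s4.png

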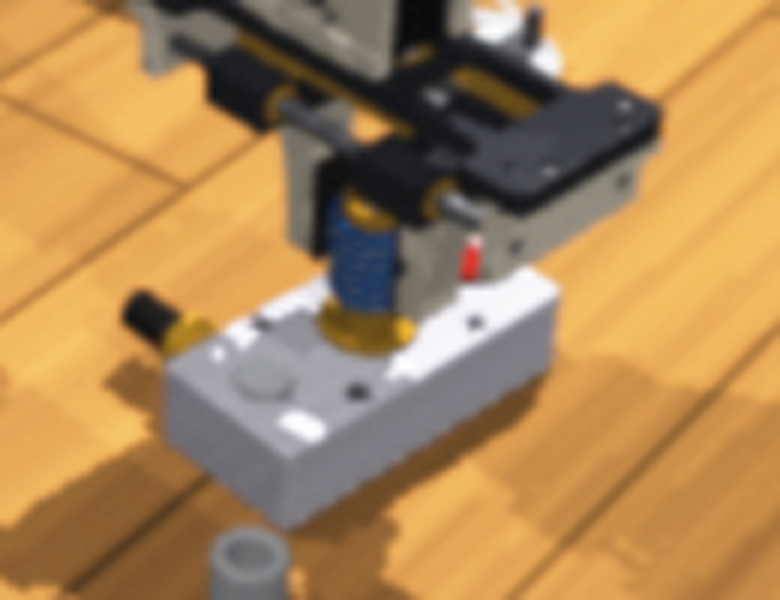

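```bash
python3 -m handwheel '[[[0.01,0,0,0,0],[0.01,0,0,0,0],[0.01,0,0,0,0],[0.01,0,0,0,0],[0.01,0,0,0,0],[0.01,0,0,0,0]]]' 40
```

```text
t: 5.17
eef_pos: [0.5059, -0.1133, 0.0626]
ee_rot: [-3.141, 0.003, 2.997]
force: [1.0, -2.0, -1.7]
width: 0.0369
```

The pads are on the sleeve with no side load. Gripping harder and pulling down in small steps.

```bash
python3 -m handwheel '[[[0.0,0,0,0,0],[0.0,0,0,0,0],[0.0,0,0,0,0],[0.0,0,0,0,0],[0.0,0,0,0.001,0],[0.0,0,0,0.002,0],[0.0,0,0,0.003,0],[0.0,0,0,0.004,0],[0.0,0,0,0.005,0],[0.0,0,0,0.006,0],[0.0,0,0,0.006,0]]]' 55
```

```text
t: 6.08
eef_pos: [0.506, -0.1133, 0.0572]
ee_rot: [-3.141, 0.003, 2.998]
force: [-1.7, 1.1, 8.1]
width: 0.0358
```

Force 8.1 N at 5.4 mm, the spring's value, so the grip isn't slipping.

```bash
python3 -m handwheel '[[[0.0,0,0,0.001,0],[0.0,0,0,0.002,0],[0.0,0,0,0.003,0],[0.0,0,0,0.004,0],[0.0,0,0,0.005,0],[0.0,0,0,0.006,0],[0.0,0,0,0.007,0],[0.0,0,0,0.0075,0],[0.0,0,0,0.0075,0],[0.0,0,0,0.0075,0]]]' 55
```

```text
t: 6.92
eef_pos: [0.506, -0.1133, 0.0504]
ee_rot: [-3.14, 0.004, 2.998]
force: [-2.0, 1.2, 9.3]
width: 0.036
```

```bash
python3 -m handwheel '[[[0.0,0,0,0.0007,0],[0.0,0,0,0.0012,0],[0.0,0,0,0.0015,0],[0.0,0,0,0.0015,0]]]' 55
python3 -m handwheel '[[[0.02,0,0,0,0],[0.05,0,0,-0.001,0],[0.05,0,0,-0.001,0],[0.07,0,0,-0.001,0],[0.07,0,0,-0.001,0],[0.07,0,0,-0.001,0]]]' 55
```

```text
t: 7.25
eef_pos: [0.506, -0.1133, 0.0497]
ee_rot: [-3.14, 0.004, 2.998]
force: [-1.9, 1.1, 9.9]
width: 0.0359
t: 7.75
eef_pos: [0.5058, -0.1133, 0.0505]
ee_rot: [-3.14, 0.003, 2.998]
force: [0.4, -1.2, -0.3]
width: 0.0637
```

```bash
python3 -m handwheel '[[[0.0876,0,0,-0.03,0],[0.0876,0,0,-0.07,0],[0.0876,0,0,-0.11,0],[0.0876,0,0,-0.15,0],[0.0876,0,0,-0.18,0],[0.0876,0,0,-0.18,0]]]' 20
python3 - <<'E'
from h import *
im=grab_frame('side');im0=cv2.imread('pics/side0.png')
f=lambda i:cv2.resize(i[185:245,250:315],None,fx=6,fy=6,interpolation=cv2.INTER_NEAREST);cv2.imwrite('pics/s5.png',np.hstack([f(im0),f(im)]))
s=arm.get_state();print(s['eef_pos'],s['ee_rot'],totool([.541,.159,.12],s))
E
```

```text
t: 8.25
eef_pos: [0.5084, -0.1133, 0.2375]
ee_rot: [-3.141, 0.014, 2.999]
force: [1.9, 1.0, 0.8]
width: 0.0874
[ 0.50705496 -0.1129469   0.23416543] [3.14139453 0.01022572 2.99827942] [0.00641041 0.27398449 0.11416013]
```

View pics/s5.png

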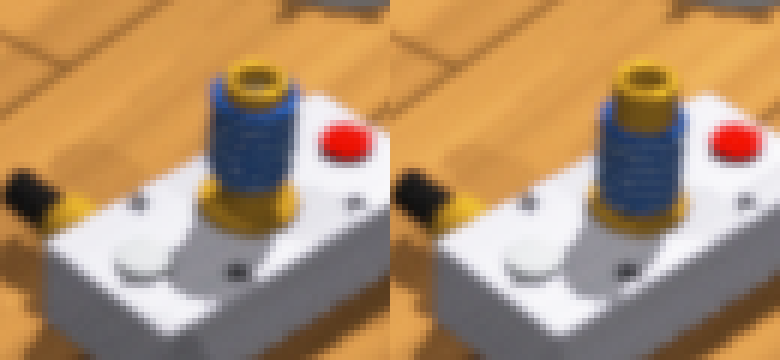

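The sleeve stays cocked: its upper edge is clearly lower, with about 4 px more barrel showing. On to above the gauge.

```bash
python3 -m handwheel '[[[0.0876,0.006,0.04,0,0],[0.0876,0.006,0.08,0,0],[0.0876,0.006,0.12,0,0],[0.0876,0.006,0.16,0,0],[0.0876,0.006,0.2,0,0],[0.0876,0.006,0.24,0,0],[0.0876,0.006,0.265,0,0],[0.0876,0.006,0.274,0,0],[0.0876,0.006,0.274,0,0],[0.0876,0.006,0.274,0,0]]]' 20
python3 - <<'E'
from h import *
for k in range(2):
    s=arm.get_state();im=grab_frame('wrist')
cv2.imwrite('pics/w6.png',im);print(s['eef_pos'],s['ee_rot'],proj('wrist',[.541,.159,.12],s),totool([.541,.159,.087],s))
E
```

```text
t: 9.13
eef_pos: [0.5396, 0.159, 0.2329]
ee_rot: [-3.14, 0.008, 2.999]
force: [-0.9, -0.8, -0.6]
width: 0.0877
[0.53970725 0.15836334 0.23327184] [-3.14067155  0.00879904  2.99821919] [259.63604603 191.40214924] [9.85624443e-05 9.49572570e-04 1.46275824e-01]
```

View pics/w6.png

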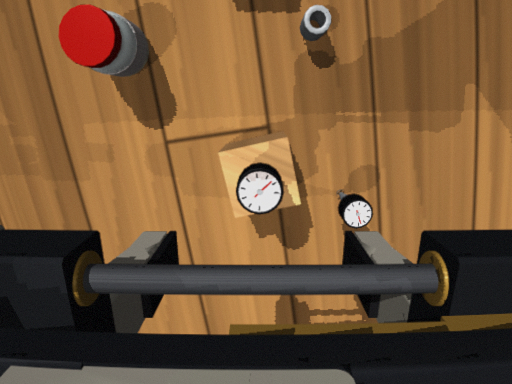

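The large gauge's dial is at (260,190), within 1.5 px of the projection; the decoy is at (357,212), 98 mm away in tool x and clear of the fingers. Descending to the case.

```bash
python3 -m handwheel '[[[0.07,0,0,0.04,0],[0.07,0,0,0.08,0],[0.07,0,0,0.11,0],[0.07,0,0,0.135,0],[0.07,0,0,0.144,0],[0.07,0,0,0.146,0],[0.05,0,0,0.146,0],[0.05,0,0,0.146,0],[0.04,0,0,0.146,0],[0.03,0,0,0.146,0],[0.03,0,0,0.146,0],[0.03,0,0,0.146,0],[0.03,0,0,0.146,0]]]' 8
```

```text
t: 10.32
eef_pos: [0.5417, 0.1581, 0.0887]
ee_rot: [3.141, 0.011, 2.998]
force: [-2.5, -0.1, 6.6]
width: 0.0413
```

```bash
python3 -m handwheel '[[[0.03,0,0,0,0],[0.03,0,0,0,0],[0.03,0,0,0,0],[0.03,0,0,0,0],[0.03,0,0,0,0],[0.03,0,0,0,0]]]' 20
python3 - <<'E'
from h import *
s=arm.get_state();print(s['eef_pos'],s['ee_rot'],s['force'],s['moment'],s['width'])
E
```

```text
t: 10.82
eef_pos: [0.5416, 0.1582, 0.0887]
ee_rot: [3.141, 0.01, 2.998]
force: [-1.3, 0.3, 3.6]
width: 0.0414
[0.54160711 0.15816635 0.08869735] [3.14126603 0.01049591 2.9980449 ] [-1.28691228  0.27572917  3.60783994] [0.35269076 0.66609395 0.00652528] 0.041433905370994256
```

```bash
python3 -m handwheel '[[[0.02,0,0,0,0],[0.02,0,0,0,0],[0.02,0,0,-0.003,0],[0.02,0,0,-0.006,0],[0.02,0,0,-0.012,0],[0.02,0,0,-0.02,0],[0.02,0,0,-0.03,0],[0.02,0,0,-0.04,0],[0.02,0,0,-0.05,0],[0.02,0,0,-0.06,0],[0.02,0,0,-0.07,0],[0.02,0,0,-0.085,0],[0.02,0,0,-0.1,0],[0.02,0,0,-0.115,0],[0.02,0,0,-0.12,0],[0.02,0,0,-0.12,0],[0.02,0,0,-0.12,0]]]' 35
python3 - <<'E'
from h import *
grab_frame('side')
s=arm.get_state();print(s['eef_pos'],s['ee_rot'],s['force'],s['moment'],s['width'])
a=grab_frame('scene');b=grab_frame('side');s=arm.get_state();print(s['eef_pos'],s['ee_rot'])
cv2.imwrite('pics/sc7.png',a);cv2.imwrite('pics/si7.png',b)
X=s['eef_pos'];R=Ro.from_euler('xyz',s['ee_rot']).as_matrix();print('nose est',X-R[:,2]*.019+R[:,2]*.09, proj('scene',X+R[:,2]*.07),proj('side',X+R[:,2]*.07))
g=lambda i,x,y:cv2.resize(i[y:y+96,x:x+65],None,fx=6,fy=6,interpolation=cv2.INTER_CUBIC)
cv2.imwrite('pics/c7.png',np.hstack([g(a,310,140),g(b,160,170)]))
E
```

```text
t: 12.23
eef_pos: [0.5401, 0.1583, 0.2086]
ee_rot: [3.141, 0.01, 2.998]
force: [-0.7, -0.6, -2.5]
width: 0.0415
[0.53983068 0.15811858 0.20797458] [-3.14156292  0.00949346  2.99781961] [-0.42770072  0.77219769 -2.88517229] [ 0.0844182  -0.05596108  0.00268567] 0.0412892318811299
[0.53981087 0.1580465  0.20765016] [-3.14088561  0.00906874  2.99795994]
nose est [0.54044093 0.15790466 0.1366531 ] [348.342884   212.69186357] [188.94132742 240.8728002 ]
```

View pics/c7.png

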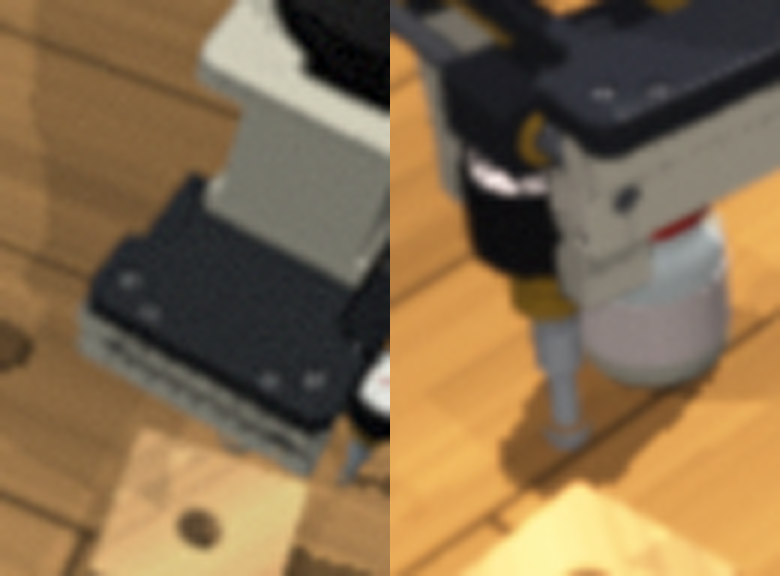

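The gauge is held, its nose hanging below, tip at about (189,243) in the side view; the stand's hole is empty. Carrying it to above the coupler.

```bash
python3 -m handwheel '[[[0.02,-0.001,-0.025,0,0],[0.02,-0.001,-0.055,0,0],[0.02,-0.002,-0.085,0,0],[0.02,-0.002,-0.115,0,0],[0.02,-0.002,-0.145,0,0],[0.02,-0.003,-0.175,0,0],[0.02,-0.003,-0.205,0,0],[0.02,-0.003,-0.235,0,0],[0.02,-0.0035,-0.26,0,0],[0.02,-0.0037,-0.27,0,0],[0.02,-0.0037,-0.2734,0,0],[0.02,-0.0037,-0.2734,0,0],[0.02,-0.0037,-0.2734,0,0],[0.02,-0.0037,-0.2734,0,0]]]' 35
python3 - <<'E'
from h import *
b=grab_frame('side');s=arm.get_state();w=grab_frame('wrist');a=grab_frame('scene');print(s['eef_pos'],s['ee_rot'],s['force'])
cv2.imwrite('pics/w8.png',w)
g=lambda i,x,y:cv2.resize(i[y:y+96,x:x+65],None,fx=6,fy=6,interpolation=cv2.INTER_CUBIC)
cv2.imwrite('pics/c8.png',np.hstack([g(a,220,100),g(b,260,125)]))
C=camera_params('scene');print(-np.array(C['R']).T@C['t'])
C=camera_params('side');print(-np.array(C['R']).T@C['t'])
E
```

```text
t: 13.55
eef_pos: [0.5045, -0.1122, 0.2077]
ee_rot: [-3.141, 0.009, 2.999]
force: [-0.4, 0.4, -1.2]
width: 0.0416
[ 0.50453372 -0.11218128  0.20774954] [-3.14091594  0.00889171  2.99909555] [-0.4026578  -0.05332324 -1.59549783]
[0.97565144 0.16902846 0.81606935]
[0.10721924 0.49407917 0.62151781]
```

View pics/c8.png

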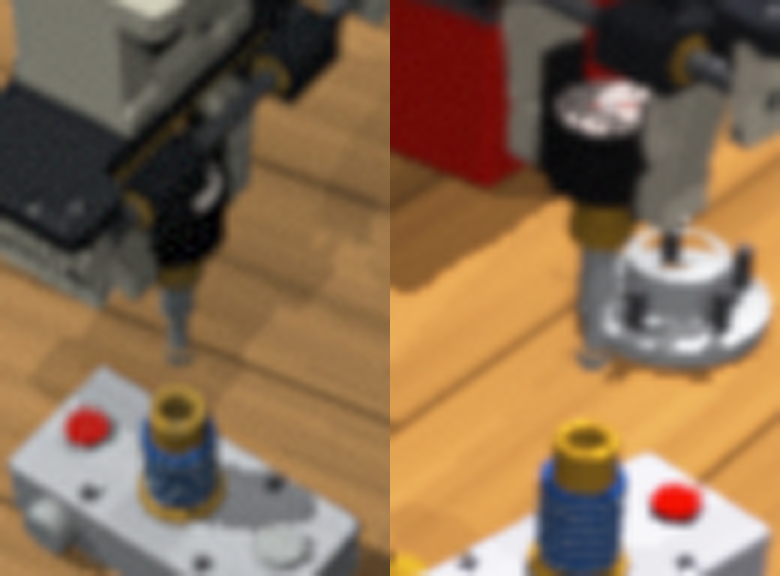

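View pics/w8.png

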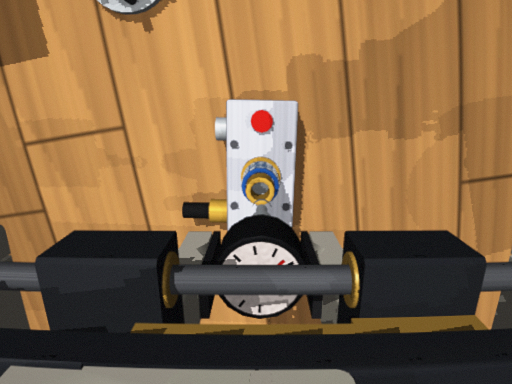

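Both views see tip and mouth: scene tip (249.2,158.3), mouth (249.2,167); side tip (293,184.5), mouth (292.5,197.3). Triangulating the difference.

Run:
```python
from h import *
t=tri(ray('scene',(249.2,158.3)),ray('side',(293,184.5)));m=tri(ray('scene',(249.2,167.)),ray('side',(292.5,197.3)))
print(t,m,t[0]-m[0])
a=grab_frame('scene');b=grab_frame('side')
cv2.imwrite('pics/sc9.png',a);cv2.imwrite('pics/si9.png',b)
g=lambda i,x,y:cv2.resize(i[y:y+40,x:x+32],None,fx=12,fy=12,interpolation=cv2.INTER_CUBIC)
cv2.imwrite('pics/c9.png',np.hstack([g(a,233,142),g(b,277,170)]))
# vertical line through mouth
for n in('scene','side'):print(n,[proj(n,m[0]+[0,0,z]) for z in(0,.03,.035)])
```

```text
(array([ 0.5043176 , -0.11159623,  0.13661341]), [np.float64(0.0005147908439176031), np.float64(0.0005147908439176587)]) (array([ 0.50451986, -0.11302695,  0.10125766]), [np.float64(0.00015111016576134127), np.float64(0.00015111016576136238)]) [-0.00020226  0.00143072  0.03535575]
scene [array([249.22806186, 167.05220715]), array([248.82295909, 159.69456361]), array([248.75326759, 158.42798142])]
side [array([292.55331564, 197.25745002]), array([293.34684725, 186.07576405]), array([293.48177256, 184.16933875])]
```

View pics/c9.png

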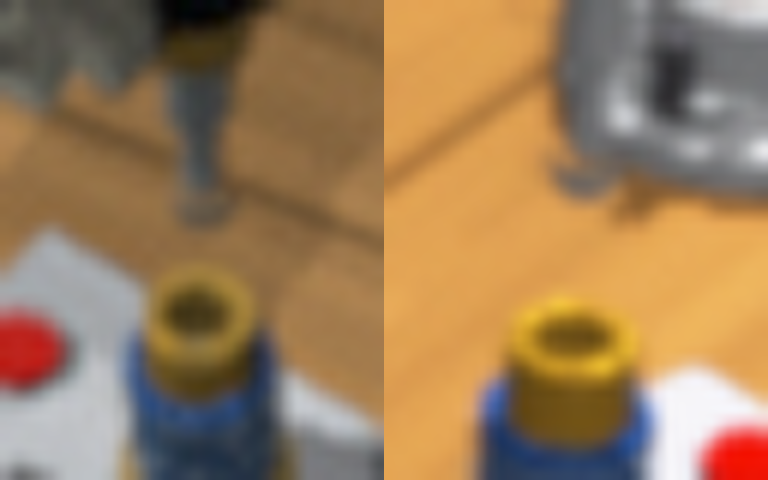

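The estimates put the tip about 1 mm off in +y and slightly off in −x. I'm lowering to about 10 mm above the mouth with a part correction, then measuring again.

```bash
python3 -m handwheel '[[[0.02,-0.0008,-0.0012,0.006,0],[0.02,-0.0008,-0.0012,0.014,0],[0.02,-0.0008,-0.0012,0.02,0],[0.02,-0.0008,-0.0012,0.025,0],[0.02,-0.0008,-0.0012,0.025,0],[0.02,-0.0008,-0.0012,0.025,0]]]' 35
python3 - <<'E'
from h import *
grab_frame('side')
s=arm.get_state();a=grab_frame('scene');b=grab_frame('side');w=grab_frame('wrist');print(s['eef_pos'],s['ee_rot'],s['force'])
cv2.imwrite('pics/sc10.png',a);cv2.imwrite('pics/si10.png',b);cv2.imwrite('pics/w10.png',w)
g=lambda i,x,y:cv2.resize(i[y:y+40,x:x+32],None,fx=12,fy=12,interpolation=cv2.INTER_CUBIC)
cv2.imwrite('pics/c10.png',np.hstack([g(a,233,142),g(b,277,170)]))
cv2.imwrite('pics/w10c.png',cv2.resize(w[165:265,200:320],None,fx=6,fy=6,interpolation=cv2.INTER_CUBIC))
E
```

```text
t: 14.3
eef_pos: [0.505, -0.114, 0.1823]
ee_rot: [-3.14, 0.008, 2.999]
force: [-0.4, -0.2, -1.0]
width: 0.0409
[ 0.50537532 -0.11393628  0.18279972] [-3.14068895  0.00887561  2.99884846] [-0.60058973 -0.40616856 -1.22968533]
```

View pics/c10.png

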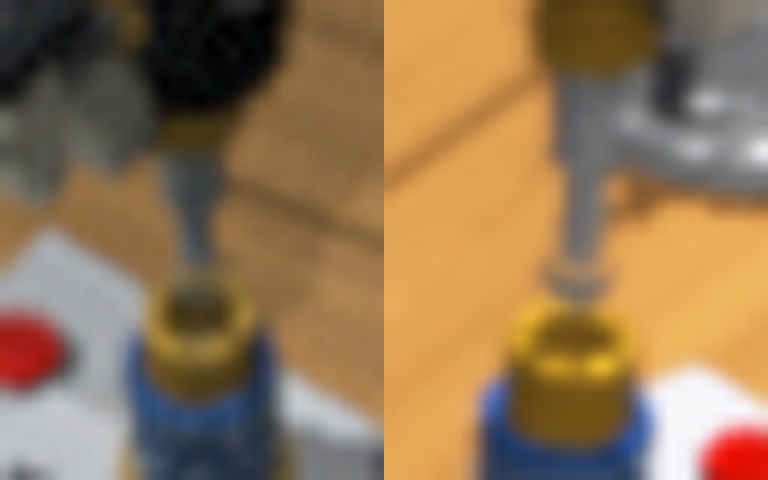

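View pics/w10c.png

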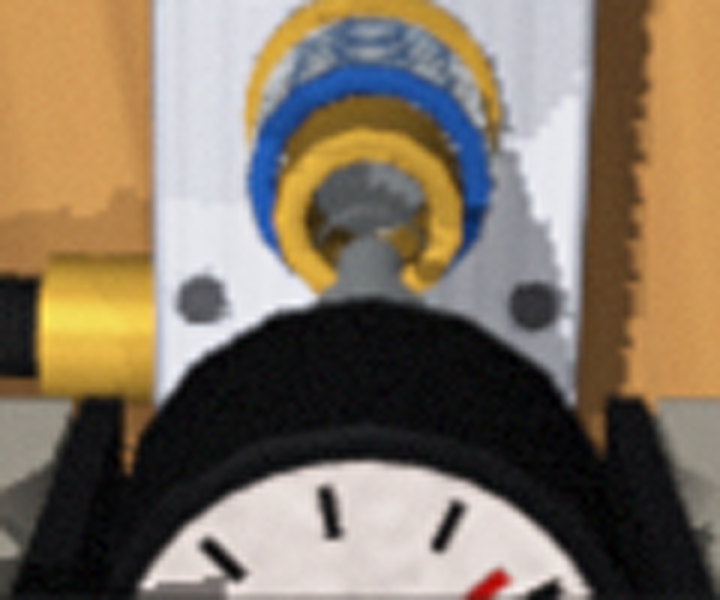

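The wrist view shows the nose centred on the rim in tool x (370 against 368 px, under 0.3 mm); the other two views agree within about 0.5 mm. Going in by feel.

```bash
python3 -m handwheel '[[[0.02,0,0,0.002,0],[0.02,0,0,0.004,0],[0.02,0,0,0.006,0],[0.02,0,0,0.008,0],[0.02,0,0,0.0095,0],[0.02,0,0,0.011,0],[0.02,0,0,0.0125,0],[0.02,0,0,0.014,0],[0.02,0,0,0.015,0],[0.02,0,0,0.015,0]]]' 35
python3 - <<'E'
from h import *
s=arm.get_state();b=grab_frame('side');w=grab_frame('wrist');print(s['eef_pos'],s['ee_rot'],s['force'],s['moment'])
g=lambda i,x,y:cv2.resize(i[y:y+40,x:x+32],None,fx=12,fy=12,interpolation=cv2.INTER_CUBIC)
cv2.imwrite('pics/c11.png',np.hstack([g(b,277,170),cv2.resize(w[170:250,228:292],(384,480),interpolation=cv2.INTER_CUBIC)]))
E
```

```text
t: 15.33
eef_pos: [0.5055, -0.1139, 0.1679]
ee_rot: [-3.141, 0.009, 2.999]
force: [0.2, -0.3, -1.3]
width: 0.0412
[ 0.50554929 -0.11389141  0.16794811] [-3.1409331   0.00929088  2.99887392] [ 0.19630164 -0.29021044 -1.32511648] [ 0.08748916 -0.00532763 -0.00552334]
```

View pics/c11.png

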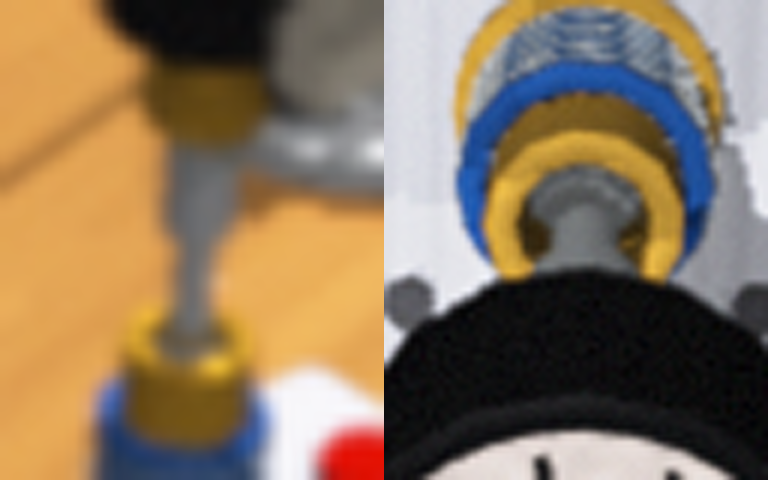

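The tip is inside the rim and the force is unchanged. Continuing in short steps.

```bash
for i in 1; do python3 -m handwheel '[[[0.02,0,0,0.001,0],[0.02,0,0,0.002,0],[0.02,0,0,0.003,0],[0.02,0,0,0.004,0],[0.02,0,0,0.005,0],[0.02,0,0,0.005,0]]]' 35; done
```

```text
t: 15.93
eef_pos: [0.5056, -0.1139, 0.1629]
ee_rot: [-3.141, 0.009, 2.999]
force: [0.5, 0.4, -2.7]
width: 0.0414
```

```bash
python3 -m handwheel '[[[0.02,0,0,0.001,0],[0.02,0,0,0.002,0],[0.02,0,0,0.003,0],[0.02,0,0,0.004,0],[0.02,0,0,0.005,0],[0.02,0,0,0.005,0]]]' 35
```

```text
t: 16.43
eef_pos: [0.5055, -0.1139, 0.1577]
ee_rot: [-3.141, 0.009, 2.999]
force: [-0.6, -0.4, -1.9]
width: 0.0417
```

```bash
python3 -m handwheel '[[[0.02,0,0,0.001,0],[0.02,0,0,0.002,0],[0.02,0,0,0.003,0],[0.02,0,0,0.004,0],[0.02,0,0,0.005,0],[0.02,0,0,0.005,0]]]' 35
```

```text
t: 16.93
eef_pos: [0.5054, -0.1139, 0.1524]
ee_rot: [-3.141, 0.008, 2.999]
force: [-0.0, 0.1, -2.5]
width: 0.0416
```

```bash
python3 -m handwheel '[[[0.02,0,0,0.001,0],[0.02,0,0,0.002,0],[0.02,0,0,0.003,0],[0.02,0,0,0.004,0],[0.02,0,0,0.005,0],[0.02,0,0,0.005,0]]]' 35
```

```text
t: 17.43
eef_pos: [0.5053, -0.1139, 0.1472]
ee_rot: [-3.141, 0.008, 2.999]
force: [-0.4, 0.8, -1.6]
width: 0.0414
```

```bash
python3 -m handwheel '[[[0.02,0,0,0.001,0],[0.02,0,0,0.002,0],[0.02,0,0,0.003,0],[0.02,0,0,0.004,0],[0.02,0,0,0.005,0],[0.02,0,0,0.005,0]]]' 35
python3 - <<'E'
from h import *
s=arm.get_state();print(s['force'],s['moment'])
E
```

```text
t: 17.93
eef_pos: [0.5053, -0.114, 0.142]
ee_rot: [-3.141, 0.008, 2.999]
force: [0.3, 0.7, -1.6]
width: 0.0416
[ 0.34564966  0.69905953 -1.59497706] [ 0.10735967 -0.03066135 -0.00510996]
```

Depth is about 31 mm with no contact. Fine steps from here.

```bash
python3 -m handwheel '[[[0.02,0,0,0.0007,0],[0.02,0,0,0.0014,0],[0.02,0,0,0.002,0],[0.02,0,0,0.002,0]]]' 35
```

```text
t: 18.27
eef_pos: [0.5052, -0.1139, 0.1398]
ee_rot: [-3.141, 0.008, 2.999]
force: [0.0, -0.9, -2.3]
width: 0.041
```

```bash
python3 -m handwheel '[[[0.02,0,0,0.0007,0],[0.02,0,0,0.0014,0],[0.02,0,0,0.002,0],[0.02,0,0,0.002,0]]]' 35
```

```text
t: 18.6
eef_pos: [0.5051, -0.114, 0.1376]
ee_rot: [-3.141, 0.007, 2.999]
force: [-0.9, -0.0, -2.2]
width: 0.0413
```

```bash
python3 -m handwheel '[[[0.02,0,0,0.0005,0],[0.02,0,0,0.001,0],[0.02,0,0,0.0015,0],[0.02,0,0,0.0015,0]]]' 35
```

```text
t: 18.93
eef_pos: [0.505, -0.1139, 0.136]
ee_rot: [-3.141, 0.007, 2.999]
force: [0.1, -0.5, -2.2]
width: 0.0412
```

Depth about 37 mm, still free.

```bash
python3 -m handwheel '[[[0.02,0,0,0.0005,0],[0.02,0,0,0.001,0],[0.02,0,0,0.0015,0],[0.02,0,0,0.0015,0]]]' 35
```

```text
t: 19.27
eef_pos: [0.505, -0.114, 0.1344]
ee_rot: [-3.141, 0.007, 2.999]
force: [-0.1, -0.1, -1.4]
width: 0.0415
```

```bash
python3 -m handwheel '[[[0.02,0,0,0.0005,0],[0.02,0,0,0.001,0],[0.02,0,0,0.0015,0],[0.02,0,0,0.0015,0]]]' 35
```

```text
t: 19.6
eef_pos: [0.505, -0.1139, 0.1328]
ee_rot: [-3.141, 0.007, 2.999]
force: [0.3, -0.8, -2.9]
width: 0.0413
```

```bash
python3 -m handwheel '[[[0.02,0,0,0.0005,0],[0.02,0,0,0.001,0],[0.02,0,0,0.0015,0],[0.02,0,0,0.0015,0]]]' 35
```

```text
t: 19.93
eef_pos: [0.505, -0.114, 0.1312]
ee_rot: [-3.141, 0.007, 2.999]
force: [-0.8, -0.4, -1.3]
width: 0.0413
```

```bash
python3 -m handwheel '[[[0.02,0,0,0.0005,0],[0.02,0,0,0.001,0],[0.02,0,0,0.0015,0],[0.02,0,0,0.0015,0]]]' 35
```

```text
t: 20.27
eef_pos: [0.505, -0.1139, 0.1296]
ee_rot: [-3.141, 0.007, 2.999]
force: [0.8, 0.4, -2.2]
width: 0.0412
```

```bash
python3 -m handwheel '[[[0.02,0,0,0.0005,0],[0.02,0,0,0.001,0],[0.02,0,0,0.001,0]]]' 35
```

```text
t: 20.52
eef_pos: [0.505, -0.114, 0.1285]
ee_rot: [-3.141, 0.007, 2.999]
force: [-0.1, -0.0, -1.9]
width: 0.0417
```

```bash
python3 -m handwheel '[[[0.02,0,0,0.0005,0],[0.02,0,0,0.001,0],[0.02,0,0,0.001,0]]]' 35
```

```text
t: 20.77
eef_pos: [0.505, -0.114, 0.1274]
ee_rot: [-3.141, 0.007, 2.999]
force: [0.1, -1.1, -1.8]
width: 0.0412
```

```bash
python3 -m handwheel '[[[0.02,0,0,0.0005,0],[0.02,0,0,0.001,0],[0.02,0,0,0.001,0]]]' 35
```

```text
t: 21.02
eef_pos: [0.5051, -0.114, 0.1267]
ee_rot: [-3.14, 0.007, 2.999]
force: [-1.0, 0.8, 2.5]
width: 0.0416
```

```bash
python3 -m handwheel '[[[0.02,0,0,0.0005,0],[0.02,0,0,0.001,0],[0.02,0,0,0.001,0]]]' 35
```

```text
t: 21.27
eef_pos: [0.5052, -0.1141, 0.1261]
ee_rot: [-3.14, 0.007, 2.999]
force: [-2.7, 0.3, 6.1]
width: 0.0412
```

Contact with the seat at TCP z ≈ 0.127 (reading jumped from −1.8 to +6). Pressing on gently, about 0.7 mm at a time.

```bash
python3 -m handwheel '[[[0.02,0,0,0.0004,0],[0.02,0,0,0.0008,0],[0.02,0,0,0.0008,0]]]' 35
```

```text
t: 21.52
eef_pos: [0.5052, -0.1142, 0.1258]
ee_rot: [-3.14, 0.008, 2.999]
force: [-3.2, 1.3, 7.2]
width: 0.0416
```

Run:
```python
from h import *
b=grab_frame('side');s=arm.get_state();print(s['eef_pos'],s['force'],s['moment'])
cv2.imwrite('pics/c12.png',cv2.resize(b[130:235,250:340],None,fx=5,fy=5,interpolation=cv2.INTER_CUBIC))
```

```text
[ 0.50523554 -0.11415729  0.12584933] [-2.65461741  0.89510496  6.6185234 ] [ 0.4556452   1.11583146 -0.05343161]
```

View pics/c12.png

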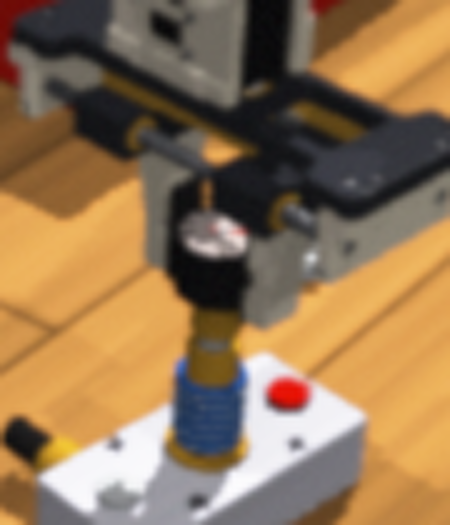

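Sleeve still cocked, collar about 8 mm above the rim. There is a 3 N side load towards −x, so I'm relieving it slightly while pressing.

```bash
python3 -m handwheel '[[[0.02,0.0003,0,0.0004,0],[0.02,0.0004,0,0.0008,0],[0.02,0.0004,0,0.0012,0],[0.02,0.0004,0,0.0012,0]]]' 35
```

```text
t: 21.9
eef_pos: [0.5051, -0.1141, 0.1253]
ee_rot: [-3.14, 0.008, 2.999]
force: [-2.2, 0.7, 7.1]
width: 0.0413
```

```bash
python3 -m handwheel '[[[0.02,0.0003,0,0.0006,0],[0.02,0.0005,0,0.0012,0],[0.02,0.0005,0,0.0016,0],[0.02,0.0005,0,0.0016,0]]]' 35
```

```text
t: 22.23
eef_pos: [0.505, -0.1141, 0.1242]
ee_rot: [-3.14, 0.009, 3.0]
force: [-1.6, 0.5, 1.9]
width: 0.0413
```

The force dropped from 7 to 2 N, perhaps the trip. Looking.

Run:
```python
from h import *
grab_frame('side');a=grab_frame('scene');b=grab_frame('side');s=arm.get_state();print(s['eef_pos'],s['force'],s['moment'])
f=lambda i,x,y:cv2.resize(i[y:y+70,x:x+60],None,fx=6,fy=6,interpolation=cv2.INTER_CUBIC)
cv2.imwrite('pics/c13.png',np.hstack([f(b,262,165),f(a,220,140)]))
```

```text
[ 0.50503934 -0.11411675  0.12414141] [-1.09418765 -0.69429915  5.03666935] [0.36556043 0.57161544 0.0108163 ]
```

View pics/c13.png

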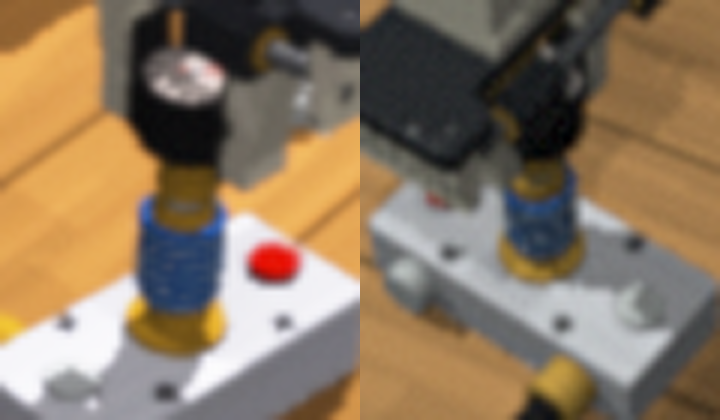

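The sleeve has sprung forward: its upper edge is back near the rim and its lower edge is well above the block. Letting go and backing off straight up.

```bash
python3 -m handwheel '[[[0.045,0,0,0,0],[0.06,0,0,0,0],[0.0876,0,0,0,0],[0.0876,0,0,0,0],[0.0876,0,0,0,0],[0.0876,0,0,0,0],[0.0876,0,0,0,0]]]' 20
python3 -m handwheel '[[[0.0876,0,0,-0.015,0],[0.0876,0,0,-0.04,0],[0.0876,0,0,-0.07,0],[0.0876,0,0,-0.1,0],[0.0876,0,0,-0.13,0],[0.0876,0,0,-0.15,0],[0.0876,0,0.03,-0.15,0],[0.0876,0,0.07,-0.15,0],[0.0876,0,0.11,-0.15,0],[0.0876,0,0.14,-0.15,0],[0.0876,0,0.14,-0.15,0],[0.0876,0,0.14,-0.15,0]]]'
python3 - <<'E'
from h import *
a=grab_frame('scene');b=grab_frame('side');w=grab_frame('wrist');s=arm.get_state();print(s['t'],s['eef_pos'],s['force'],s['qd'].round(3))
cv2.imwrite('pics/f_sc.png',a);cv2.imwrite('pics/f_si.png',b)
f=lambda i,x,y:cv2.resize(i[y:y+70,x:x+60],None,fx=6,fy=6,interpolation=cv2.INTER_CUBIC)
cv2.imwrite('pics/c14.png',np.hstack([f(b,262,165),f(a,220,140)]))
E
```

```text
t: 22.97
eef_pos: [0.505, -0.1141, 0.124]
ee_rot: [-3.14, 0.009, 3.0]
force: [-0.3, 0.3, -0.2]
width: 0.0793
t: 23.97
eef_pos: [0.5235, 0.0264, 0.2736]
ee_rot: [-3.14, 0.009, 3.002]
force: [-0.6, 0.4, 1.2]
width: 0.0877
24.1167 [0.52327446 0.02432006 0.27376903] [ 0.59984086 -0.23946172 -0.29757891] [-0.01  -0.002 -0.     0.001  0.001 -0.002]
```

View pics/c14.png

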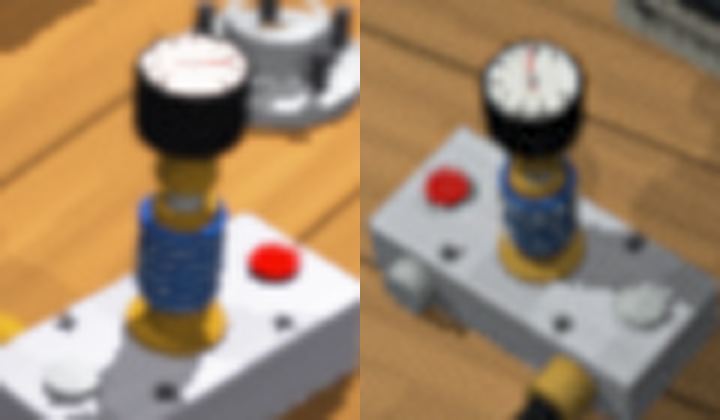

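View pics/f_sc.png

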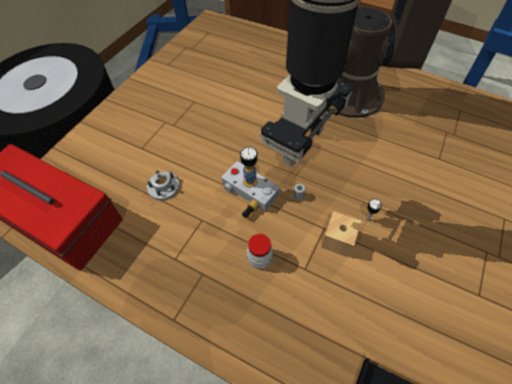

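The gauge stands upright in the coupler, dial at (249,153) in the scene view, with socket, jar and hub at their original pixels. One numeric check, then I hand in.

Run:
```python
from h import *
for f in('pics/side0.png','pics/f_si.png'):
    h=cv2.cvtColor(cv2.imread(f),cv2.COLOR_BGR2HSV);m=cv2.inRange(h[190:235,275:310],(100,120,40),(130,255,255));r=cv2.boundingRect(m);print(f,r)
d=[cv2.absdiff(cv2.imread('pics/scene0.png'),cv2.imread('pics/f_sc.png'))]
for n,(x,y) in dict(socket=(299,190),jar=(260,250),hub=(163,184),decoy=(374,208)).items(): print(n,d[0][y-12:y+12,x-12:x+12].mean().round(1))
A=(220+(532-360)/6-.5,140+80/6-.5);B=(262+193/6-.5,165+65/6-.5)
print(tri(ray('scene',A),ray('side',B)))
arm.job_done()
```

```text
pics/side0.png (11, 9, 13, 17)
pics/f_si.png (11, 9, 13, 17)
socket 12.2
jar 4.2
hub 5.9
decoy 7.4
(array([ 0.50556281, -0.11311558,  0.15865291]), [np.float64(0.00015260811130201325), np.float64(0.0001526081113019064)])
the job is handed in; nothing more can be done
```

The gauge is plugged into the coupler and locked, and the job is handed in at about 24 s.

**What I did:**
- **Cocking the sleeve:** I pulled the blue sleeve down about 13 mm, with about 10 N measured at the wrist. After I let go it stayed cocked, which the side picture confirmed.
- **Fitting the gauge:** I lifted the large gauge from its stand and lowered it into the coupler in small steps. The plug met the seat about 46 mm below the mouth, at the deep end of the stated range. I pressed on until the sleeve sprang forward.
- **Force:** The highest wrist reading I saw was about 7 N, or about 9 N on the seat once the gauge's weight is added. Readings come only at the end of each move, so I did not see short peaks.
- **Letting go:** I then opened the gripper and backed away.

**Last checks:**
- **Sleeve:** In the side view it covers exactly the same pixels as at the start, so it is fully forward.
- **Gauge:** It stands upright on the coupler's axis. The dial is 159 mm above the bench, which puts the tip about 45 mm below the mouth, within the 33–51 mm range for locked home.
- **Robot:** The gripper was clear of everything, with no force on the wrist beyond noise.
- **Bystanders:** Socket, jar and hub look unmoved. The picture around the socket changed most between start and end, probably from the arm's shadow. I judged its position by eye and did not re-measure it.

**Disagreement:** One early wrist-camera reading of the mouth was 7 mm off because I used a pose read after the picture was taken. A retake agreed with the other cameras to about 1 mm.

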